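Roll a bangle on the hand-cranked roller

ROBOT

A 6-joint arm with a two-finger parallel gripper is mounted at the origin on the work surface. World frame = base frame: x ahead of the robot, y to its left, z up, the work surface at z = 0. Lengths are in m, angles in rad, forces in N, time in s.
With the tool pointing down it reaches from about 0.375 to 0.975 m from the base axis. Payload 3.8 kg.
Tool frame: the origin (TCP) lies at the very end of the fingers, on their centre line; the grasp point (between the pads) lies 19 mm behind it; z points along the fingers, y is the direction in which the jaws open and shut (so a half turn about z gives the same grasp; the last joint's range is limited). The gripper opens to 85 mm and grips with 20 to 120 N. Pads are 22 mm wide; open, the fingers measure 114 mm over their backs; the gripper's body (76 mm by 85 mm) begins 54 mm behind the grasp point. The pads swing forward as they close: fully open they stand 13 mm farther back than shut.
Start: joints at [-1.197, 0.264, 1.604, -0, 1.274, -0.037], TCP at [0.27, -0.619, 0.231] pointing down, gripper open.
Joint ranges: [-2.63, 2.63], [-0.94, 2.18], [0.31, 2.57], [-1.31, 4.45], [0, 2.66], [-2.55, 2.55]. Speed limits (rad/s): [2.57, 2.57, 3.14, 3.14, 3.14, 3.14].

INTERFACE

Orientations are given as a rotation vector (axis times angle).
In Python, from workcell import read_state, read_camera, camera_info, finish_job gives the robot as it stands. The module is installed in compiled form; this text tells all that it offers.
- The arm moves only by the tool play_rows, never from a script. Its argument "motion" is a list of rows, each a list of 5 numbers: the shift along the tool's x, y, z in units of 1000 mm (1.0 is 1000 mm), then the turn about the tool's z in units of 2 pi rad (1.0 is 2 pi rad), then the finger opening in mm, from 0 to 85.4. A call has 1 to 5 rows; each row shifts and turns the commanded pose from where the row before left it, along the tool's axes as they then stand; what a row does not reach is not made up. A row lasts 1/8 s, in which the tool goes at most 62.5 mm and 10.7 degrees, less where a joint would pass 70% of its speed; a pose out of reach is approached as far as the arm can. A call with a number of a shift or a turn outside -1 to 1 is refused whole. A call with a gripper value outside its range is refused whole. The fingers move at their own pace and stop on an object; "squeeze" is the grip in N (left out, the last holds). Time passes only in rows, so rows that do not move let the fingers close. It gives the time, the measured TCP pose, the force and the opening at its end, in the units of the state.
- read_state(): the state, without advancing time (a new reading comes with each control period).
- read_camera(name): name is "scene" or "top"; returns the picture (420x560x3 uint8, red, green, blue); there is no depth.
- camera_info(name): a dict with "intrinsics" (3x3 intrinsics, pixels), "dist_coeffs" ([k1, k2, p1, p2, k3] as OpenCV has them; the pictures are not rectified), "pose" (4x4, takes a point from camera to world coordinates). Camera axes: x right, y down, z forward; pixel columns grow to the right and rows downward; lengths in m; the calibration is good to about 2 mm. A picture is of the moment at which its call begins. camera_info takes no time and is no camera call.
- finish_job(): hands the job in, once; it reports no verdict.
The state is a dict: "time": time; "q": joint angles; "joint_vel": joint speeds; "joint_torque": joint torques, N m; "tool_pos": TCP position; "tcp_rot": TCP orientation; "wrist_force": force on the tool from outside, world axes, zero at the start; "torque": the same for the moment, N m; "width": opening from 0.0 (shut) to 1.0 (fully open).
Only numpy, scipy, OpenCV 4.12 (cv2) and the standard library are available. Lean on these libraries where they do the work, as an engineer would, in place of code of your own. Each camera call takes 0.05 s, during which the arm holds its last target. There are 200 camera calls.

TASK

Seat the loose copper bangle over the roll of the blue bench roller, flat on its shoulder and let go. Then crank the wooden handle anticlockwise (seen from above) for two full turns in one go and let go of it: keep a steady pace of about six seconds a turn, neither halting nor lurching at the heavy point in each turn, and feel your way round so that the head is never shoved as much as 3 millimetres sideways on its rubber mount. Leave the other things on the bench where they are.

Things in the scene. Friction and masses are not known exactly. Their poses are not given: they have to be found in the camera images.
- bed: fixed blue bed plate, 210 x 400 x 30 mm; origin at the centre of its underside, y along it. The roll stands 150 mm to -y. The round crank head (116 mm across, top 94 mm above the bench) is clamped where it suited the last job: its spindle stands within 35 mm in the bed's x and 45 mm in its y of the bed's point (0, +95 mm). That place and the crank's direction are not measured: see or feel them.
- roll_seat (a point): centre of the roll's flat shoulder (60 mm across, 45 mm above the bench), on which the bangle is to lie; from it rises the steel roll, 40 mm across, straight for 22 mm, then tapering to 24 mm across at 31 mm. Fixed: the crank drives the small working rollers inside it.
- bangle_mid (a point): centre of the loose copper bangle, half-way up: a plain band 64 mm outside, 54 mm inside, 30 mm high, about 0.12 kg, lying flat on the bench with its axis upright.
- handle_mid (a point): middle of the upright wooden crank handle, a cylinder 24 mm across, 56 mm high, spinning freely on its pin; this point is 150 mm above the bench and 30 mm above the top of the crank arm (a steel bar 20 mm wide). It goes round the upright spindle at a radius of 65 mm, anticlockwise. Its own turn on the pin is arbitrary.
- crank (a joint): angle of the crank, rad, 0 at the start, growing anticlockwise from above (two turns = 12.57; may run on to 14). Its zero has no fixed direction. It takes about 2 N at the handle; at one unknown place in each turn a sprung cam makes that rise over about 0.3 rad to some 7 N (more if hurried), then pushes the handle onward for another 0.3 rad.
- pointer (a joint): speed pointer on the white dial under the crank: it shows the crank's speed in rad/s smoothed over about a second (1 rad of pointer for 1 rad/s; spring return to 0). From half a turn until just before two turns it must stay above 0.4, and it must never pass 1.8; 1.05 is six seconds a turn.
- give_x (a joint): sideways give of the crank head on its rubber mount along the head's own x axis (which may point any way), m, 0 at rest; 5 N of side force per mm. Must stay within 3 mm (15 N) either way.
- give_y (a joint): the same along the head's own y axis, square to give_x.
- spray: bystander: bottle, 54 mm across, 170 mm high, upright; origin at the centre of its underside.
- jar: bystander: glass jar, 60 mm across, 70 mm high; origin at the centre of its underside.
- block: bystander: steel doming block, a 50 mm cube; origin at the centre of its underside.
- hammer: bystander: hammer, 220 mm long, lying on the bench.
There are look-alikes about, which are no part of the job. What is meant by the part that bears bangle_mid is not yellow, and is the larger of those in its own colour.

How it is judged:
On the way, in this order (a step that is already met when the one before it is completed fails the run):
1. the bangle lies flat on the roll's shoulder, released, before the crank has made a quarter turn (horizontal distance between bangle_mid and roll_seat below 0.01 m and z of bangle_mid in the frame of bed between 0.055 and 0.064 m and angle between bangle_mid's own z axis and vertical below 0.1 rad and contact force between the fingers and bangle below 0.1 N and value of joint crank below 1.57 rad), for 0.2 s.
2. the crank has made two turns (value of joint crank above 12.4 rad), for 0.1 s.
At the end, for the whole second after the job is handed in: The bangle lies flat on the roll's shoulder (centre within 10 mm of the roll's axis, not tilted over 0.1 rad), and the crank has been turned two turns (12.3 to 14.2 rad) and is at rest, let go (horizontal distance between bangle_mid and roll_seat below 0.01 m and z of bangle_mid in the frame of bed between 0.055 and 0.064 m and angle between bangle_mid's own z axis and vertical below 0.1 rad and value of joint crank between 12.3 and 14.2 rad and velocity of joint crank between -0.1 and 0.1 rad/s); the robot touches nothing.
It fails at once if the crank is turned too fast or lurches (pointer above 1.8, or the crank itself above 6 rad/s) (value of joint pointer above 1.8 rad or velocity of joint crank above 6 rad/s).
It fails at once if the crank halts or dawdles between half a turn and just before two turns (pointer below 0.4) (value of joint crank between 3.14 and 12 rad and value of joint pointer below 0.4 rad).
It fails at once if the crank head is shoved more than 3 mm sideways on its rubber mount (over about 15 N) (value of joint any of give_x, give_y above 0.003 m or value of joint any of give_x, give_y below -0.003 m).
It fails at once if a bystander is moved more than 20 mm (distance of any of spray, jar, block, hammer from where it was at the start of the episode above 0.02 m).
It also fails if it takes over 72 s, if anything falls off the work surface, if the arm or the gripper's body presses on something with over 40 N, if the wrist force passes 120 N, or if a joint passes its speed limit or range.

## Working session

There is one attempt and no reset: what is moved stays moved. The work goes in short steps, Python scripts to look and compute and a tool call to move; the robot and the scene stay as the last step left them, time stands still between calls to the robot, and variables do not carry over. Pictures are saved under pics/ and viewed, about 8 in all and at most 12, crops included, and the job is handed in when it is done.

Besides the shell and the picture viewer there is one more tool, called after "Emit:" as name([rows], argument=value, ...), one row to a line, values as JSON. play_rows: Moves the arm, as the interface text tells. Shifts and turns lie within -1 to 1; 1 stands for 1000 mm of shift or 2 pi rad of turn. Its arguments: {"type":"object","properties":{"motion":{"type":"array","items":{"type":"array","items":{"type":"number"}}},"squeeze":{"type":"number"}},"required":["motion"]}

```bash
mkdir -p pics; cat > h.py <<'E'
import numpy as np, cv2
from workcell import *
def snap(n,f):
    im=read_camera(n); cv2.imwrite(f'pics/{f}.png',im[:,:,::-1]); return im
def ray(n,uv):
    c=camera_info(n);K=np.array(c['intrinsics']);d=np.array(c['dist_coeffs']);P=np.array(c['pose'])
    p=cv2.undistortPoints(np.array([[uv]],float),K,d)[0,0]
    return P[:3,3],P[:3,:3]@np.array([p[0],p[1],1])
def atz(n,uv,z):
    o,r=ray(n,uv); return o+r*(z-o[2])/r[2]
def proj(n,X):
    c=camera_info(n);P=np.linalg.inv(np.array(c['pose']))
    return cv2.projectPoints(np.array([X],float),cv2.Rodrigues(P[:3,:3])[0],P[:3,3],np.array(c['intrinsics']),np.array(c['dist_coeffs']))[0][0,0]
E
python3 - <<'E'
from h import *
a=snap('scene','s0');b=snap('top','t0')
for n in('scene','top'):
    c=camera_info(n);print(np.round(c['pose'],3).tolist(),np.round(c['intrinsics'],1).tolist())
print(read_state())
E
```

```text
[[0.778, 0.325, -0.537, 1.121], [0.628, -0.407, 0.663, -0.713], [-0.003, -0.854, -0.521, 0.681], [0.0, 0.0, 0.0, 1.0]] [[402.8, 0.0, 282.6], [0.0, 402.8, 214.8], [0.0, 0.0, 1.0]]
[[-0.012, -0.995, 0.099, 0.461], [-1.0, 0.009, -0.03, 0.02], [0.029, -0.099, -0.995, 1.148], [0.0, 0.0, 0.0, 1.0]] [[458.3, 0.0, 276.2], [0.0, 458.3, 210.2], [0.0, 0.0, 1.0]]
{'time': 0.1, 'q': array([-1.19691353e+00,  2.64735360e-01,  1.60523950e+00, -7.97893496e-07,
        1.27370648e+00, -3.68685196e-02]), 'joint_vel': array([ 0.00017683, -0.00116862, -0.00177134, -0.00056824,  0.0005831 ,
        0.00028647]), 'joint_torque': array([ 3.51869621e-04, -5.16706860e+01, -3.68589878e+01, -5.18317165e-06,
        6.31597926e-03, -5.02571851e-07]), 'tool_pos': array([ 0.2693014 , -0.61822856,  0.23004663]), 'tcp_rot': array([-3.07355451e+00, -6.40260960e-01,  5.51062595e-04]), 'wrist_force': array([-0.17978665, -0.3461471 ,  0.08566782]), 'torque': array([ 0.00115624, -0.00378845,  0.02387169]), 'width': 0.9997082706256868}
```

View pics/s0.png

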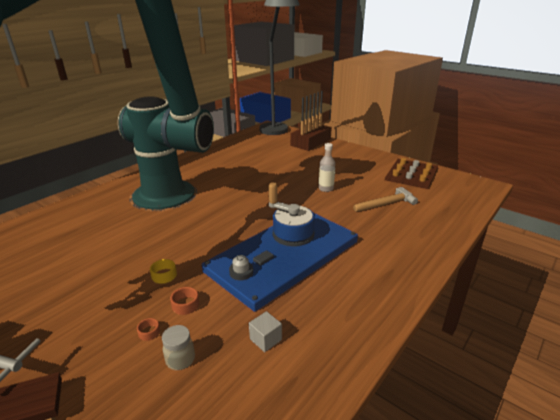

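View pics/t0.png

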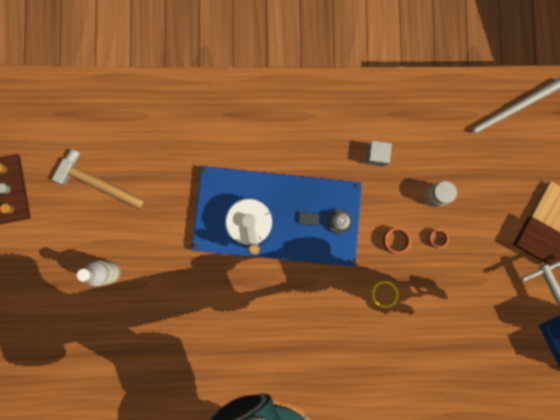

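The top view shows the bed at about (195–360, 167–265), the head at (249,222) and the handle at (255,250). The roll is at (340,221) and the larger copper bangle at (397,240), with the small one at (439,239) and the yellow one at (385,294). I'll enlarge it.

```bash
python3 - <<'E'
import cv2
t=cv2.imread('pics/t0.png');cv2.imwrite('pics/t0c.png',cv2.resize(t[160:280,190:420],None,fx=3.4,fy=3.4,interpolation=cv2.INTER_CUBIC))
t=cv2.imread('pics/s0.png');cv2.imwrite('pics/s0c.png',cv2.resize(t[170:320,160:360],None,fx=4,fy=4,interpolation=cv2.INTER_CUBIC))
E
```

```text
(no output)
```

View pics/t0c.png

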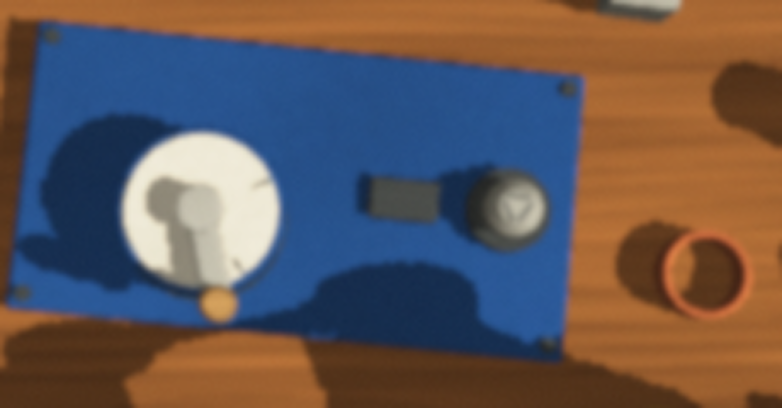

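View pics/s0c.png

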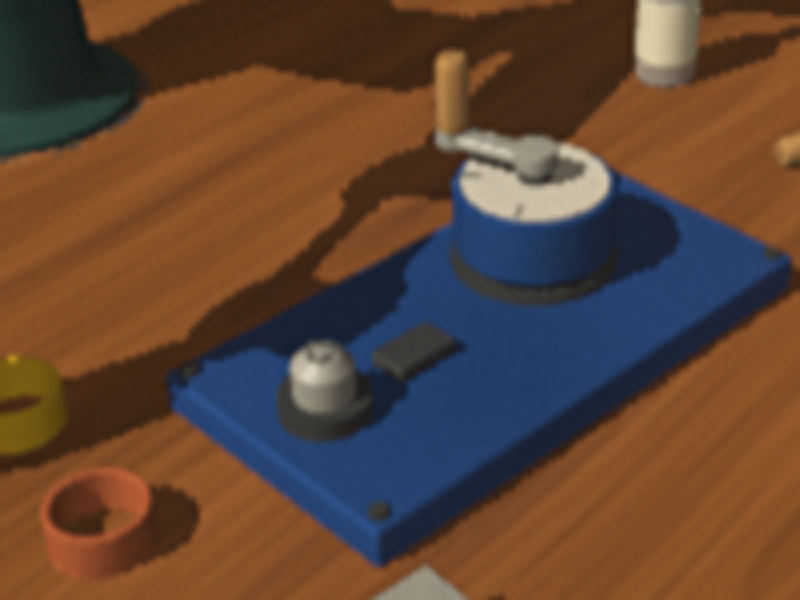

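```bash
python3 - <<'E'
from h import *
T=lambda u,v:((u+.5)/3.4-.5+190,(v+.5)/3.4-.5+160)
S=lambda u,v:((u+.5)/4-.5+160,(v+.5)/4-.5+170)
C=[atz('top',T(*p),.03)[:2] for p in [(38,22),(583,73),(563,362),(8,305)]]
print('corners',np.round(C,4).tolist())
c=np.mean(C,0); y=(C[0]+C[3]-C[1]-C[2]);y/=np.linalg.norm(y); x=np.array([y[1],-y[0]])
print('centre',c,'y',y,'yaw',np.arctan2(-y[0],y[1]), 'len',np.linalg.norm(C[0]-C[1]),np.linalg.norm(C[1]-C[2]))
print('roll from bed',c-.15*y)
print('dial top',atz('top',T(201,210),.094),'scene',atz('scene',S(535,182),.094))
print('roll top',atz('top',T(518,208),.076),'scene',atz('scene',S(321,351),.076))
print('bangle',atz('top',T(706,274),.03),'scene',atz('scene',S(97,502),.03))
print('hub', atz('top',T(199,207),.12),'scene',atz('scene',S(537,150),.12))
print('handle top',atz('top',T(218,305),.178),'scene',atz('scene',S(453,56),.178), 'bot', atz('scene',S(450,128),.122))
E
```

```text
corners [[0.6824, 0.1708], [0.6422, -0.2249], [0.4334, -0.204], [0.4786, 0.1911]]
centre [ 0.55914372 -0.01675019] y [0.1074784  0.99420742] yaw -0.10768640299874786 len 0.3976538811785696 0.20987889294672785
roll from bed [ 0.54302196 -0.16588131]
dial top [0.54003036 0.05198163 0.094     ] scene [0.5408131  0.05189739 0.094     ]
roll top [ 0.54060456 -0.16674724  0.076     ] scene [ 0.54165285 -0.16450359  0.076     ]
bangle [ 0.49509844 -0.30914382  0.03      ] scene [ 0.49613063 -0.30907825  0.03      ]
hub [0.54008035 0.05251179 0.12      ] scene [0.54180236 0.05241195 0.12      ]
handle top [0.47462702 0.03930756 0.178     ] scene [0.47881338 0.03873328 0.178     ] bot [0.47733513 0.03584582 0.122     ]
```

Emit:
play_rows([
  [0,0,0,-0.029,85],
  [0,0,0,-0.029,85],
  [0,0,0,-0.029,85],
  [0,0,0,-0.029,85],
  [0,0,0,-0.029,85],
], squeeze=30)

```text
time: 0.72
tool_pos: [0.2694, -0.6184, 0.2305]
tcp_rot: [-2.473, -1.935, -0.001]
wrist_force: [1.1, -0.1, -0.8]
width: 0.995
```

Emit:
play_rows([
  [0,0,0,-0.029,85],
  [0,0,0,-0.0106,85],
  [0.044,0.032,0,0,85],
  [0.044,0.032,0,0,85],
  [0.044,0.032,0,0,85],
])

```text
time: 1.35
tool_pos: [0.366, -0.4853, 0.2306]
tcp_rot: [-2.222, -2.22, -0.001]
wrist_force: [0.4, -0.8, 0.3]
width: 0.998
```

Emit:
play_rows([
  [0.044,0.032,0,0,85],
  [0.044,0.032,0.02,0,85],
  [0.044,0.032,0.03,0,85],
  [0.044,0.032,0.03,0,85],
  [0,0,0.03,0,85],
])

```text
time: 1.98
tool_pos: [0.4953, -0.3073, 0.12]
tcp_rot: [-2.216, -2.226, -0.001]
wrist_force: [-0.3, -1.4, -0.3]
width: 0.993
```

Emit:
play_rows([
  [-0.001,0,0.05,0,85],
  [-0.001,0,0.04,0,85],
  [0,0,0.02,0,85],
  [0,0,0.008,0,85],
  [0,0,0,0,85],
])

```text
time: 2.6
tool_pos: [0.494, -0.3133, 0.0038]
tcp_rot: [2.221, 2.221, 0.0]
wrist_force: [0.0, -0.4, -0.2]
width: 0.998
```

```bash
python3 - <<'E'
from h import *
a=snap('scene','s1');b=snap('top','t1')
a=cv2.resize(a[230:350,120:260],None,fx=3.4,fy=3.4,interpolation=2);b=cv2.resize(b[180:300,330:450],None,fx=3.4,fy=3.4,interpolation=2)
cv2.imwrite('pics/c1.png',np.hstack([a[:408],b])[:,:800,::-1])
print(read_state()['tool_pos'])
E
```

```text
[ 0.49488052 -0.3138279   0.00497077]
```

View pics/c1.png

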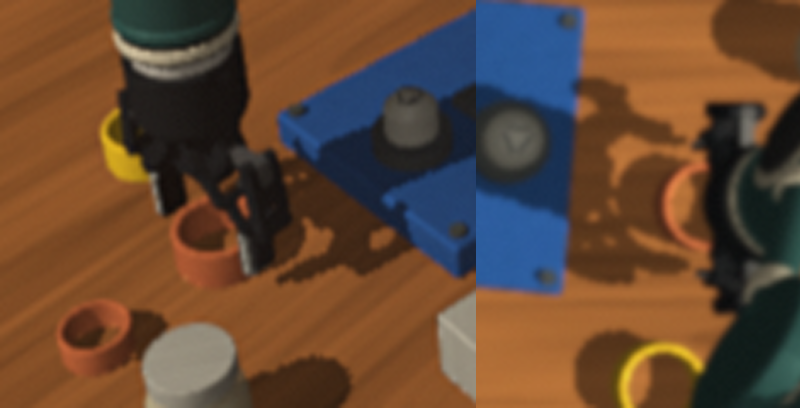

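Emit:
play_rows([
  [0.004,0,0.001,0,85],
  [0,0,0.001,0,60],
  [0,0,0,0,50],
  [0,0,0,0,50],
  [0,0,0,0,50],
], squeeze=30)

```text
time: 3.32
tool_pos: [0.4942, -0.309, 0.0024]
tcp_rot: [2.221, 2.221, 0.001]
wrist_force: [-1.0, 1.9, 6.0]
width: 0.744
```

Emit:
play_rows([
  [0,0,0,0,50],
  [0,0,0,0,50],
  [0,0,-0.02,0,50],
  [0,0,-0.04,0,50],
  [0,0,-0.04,0,50],
])

```text
time: 3.95
tool_pos: [0.4932, -0.3087, 0.1028]
tcp_rot: [-2.221, -2.221, 0.0]
wrist_force: [-0.1, -0.5, -2.1]
width: 0.744
```

```bash
python3 - <<'E'
from h import *
a=snap('scene','s2');b=snap('top','t2')
a=cv2.resize(a[190:310,120:260],None,fx=3.4,fy=3.4,interpolation=2);b=cv2.resize(b[180:300,330:450],None,fx=3.4,fy=3.4,interpolation=2)
cv2.imwrite('pics/c2.png',np.hstack([a[:408],b])[:,:,::-1])
print(read_state())
E
```

```text
{'time': 4.05, 'q': array([-6.01924079e-01,  1.98520912e-01,  1.92427622e+00, -6.60477909e-05,
        1.00769686e+00, -6.01812230e-01]), 'joint_vel': array([-0.00010426,  0.04256658,  0.04739597, -0.00161564, -0.0466907 ,
        0.00147439]), 'joint_torque': array([ 8.65858421e-02, -4.31184518e+01, -3.04509187e+01, -1.65894628e-03,
        7.61813186e-01,  4.88538080e-04]), 'tool_pos': array([ 0.49726825, -0.31142016,  0.10796263]), 'tcp_rot': array([2.21380214, 2.21363191, 0.00308439]), 'wrist_force': array([ 1.7625217 , -0.48758764, -0.83782846]), 'torque': array([-0.01850178, -0.06598908,  0.00909839]), 'width': 0.7420839848313782}
```

View pics/c2.png

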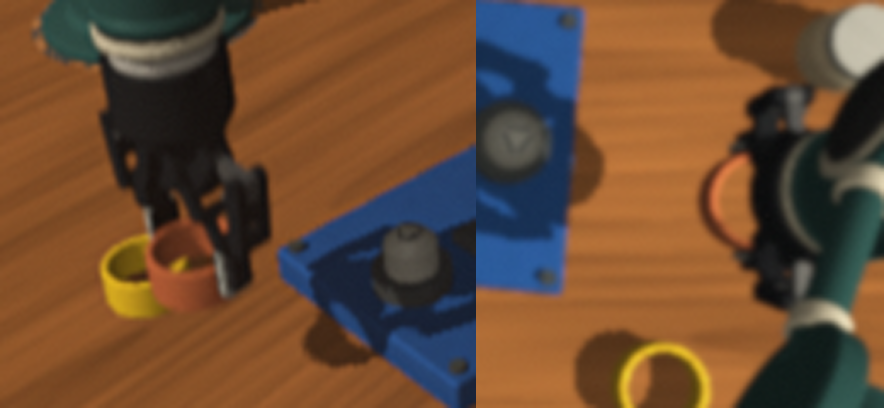

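The bangle is lifted in the jaws. Next I move over the roll at (0.5415, -0.1655).

Emit:
play_rows([
  [0.036,0.012,-0.005,0,50],
  [0.036,0.012,0,0,50],
  [0.036,0.012,0,0,50],
  [0.0355,0.0115,0,0,50],
  [0,0,0,0,50],
])

```text
time: 4.68
tool_pos: [0.541, -0.1631, 0.1058]
tcp_rot: [-2.217, -2.224, 0.0]
wrist_force: [-0.5, -0.3, -1.1]
width: 0.746
```

Emit:
play_rows([
  [0,0,0,0,50],
  [0,0,0,0,50],
])

```text
time: 4.92
tool_pos: [0.5406, -0.1663, 0.1061]
tcp_rot: [-2.223, -2.22, 0.001]
wrist_force: [0.5, 0.4, -1.1]
width: 0.743
```

```bash
python3 - <<'E'
from h import *
a=snap('scene','s3');b=snap('top','t3')
a=cv2.resize(a[180:310,170:310],None,fx=3.4,fy=3.4,interpolation=2);b=cv2.resize(b[150:280,290:400],None,fx=3.4,fy=3.4,interpolation=2)
cv2.imwrite('pics/c3.png',np.hstack([a,b])[:,:,::-1])
print(read_state()['tool_pos'])
E
```

```text
[ 0.54075857 -0.16630347  0.10618936]
```

View pics/c3.png

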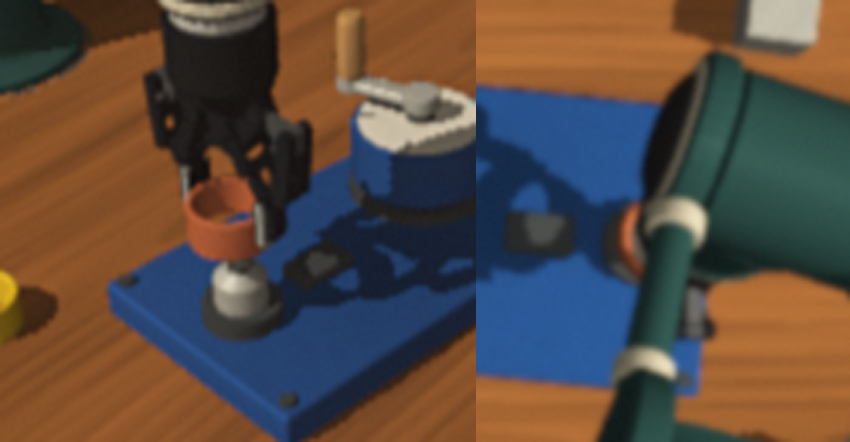

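```bash
python3 - <<'E'
from h import *
f=lambda p:((p-np.array([170,180])+.5)*3.4-.5).round(0)
for z in(.133,.103): 
    c=np.array([.541,-.166,z]);t=np.linspace(0,6.28,200)
    q=np.array([f(proj('scene',c+[.032*np.cos(a),.032*np.sin(a),0])) for a in t]);print(z,f(proj('scene',c)),q.min(0),q.max(0))
E
```

```text
0.133 [232. 200.] [186. 175.] [278. 227.]
0.103 [234. 235.] [189. 209.] [279. 262.]
```

Emit:
play_rows([
  [0,0,0.015,0,50],
  [0,0,0.015,0,50],
  [0,0,0.012,0,50],
  [0,0,0.008,0,50],
  [0,0,0.004,0,50],
])

```text
time: 5.65
tool_pos: [0.5407, -0.1652, 0.0513]
tcp_rot: [-2.221, -2.221, 0.001]
wrist_force: [0.2, -0.1, -1.3]
width: 0.742
```

Emit:
play_rows([
  [0,0,0.0015,0,50],
  [0,0,0,0,50],
])

```text
time: 5.9
tool_pos: [0.5415, -0.1654, 0.0511]
tcp_rot: [2.221, 2.221, 0.001]
wrist_force: [-0.0, 0.2, -1.8]
width: 0.744
```

Emit:
play_rows([
  [0,0,0.0015,0,50],
  [0,0,0.001,0,50],
  [0,0,0,0,50],
])

```text
time: 6.28
tool_pos: [0.5411, -0.1654, 0.0483]
tcp_rot: [2.222, 2.221, 0.0]
wrist_force: [-0.5, 0.3, -1.4]
width: 0.744
```

Emit:
play_rows([
  [0,0,0.001,0,50],
  [0,0,0.001,0,50],
  [0,0,0,0,50],
])

```text
time: 6.65
tool_pos: [0.5413, -0.1654, 0.0474]
tcp_rot: [2.222, 2.221, 0.0]
wrist_force: [-3.1, 1.4, 5.6]
width: 0.746
```

Emit:
play_rows([
  [0,0,0,0,70],
  [0,0,0,0,85],
  [0,0,0,0,85],
  [0,0,0,0,85],
  [0,0,-0.01,0,85],
])

```text
time: 7.28
tool_pos: [0.5402, -0.165, 0.0556]
tcp_rot: [-2.22, -2.22, 0.002]
wrist_force: [-0.6, 1.2, -0.8]
width: 0.997
```

Emit:
play_rows([
  [0,0,-0.03,0,85],
  [0,0,-0.05,0,85],
  [0,0,-0.06,0,85],
  [0,0,-0.04,0,85],
  [0,0,0,0,85],
])

```text
time: 7.9
tool_pos: [0.544, -0.1664, 0.2424]
tcp_rot: [2.215, 2.215, 0.007]
wrist_force: [-0.4, 0.1, 0.4]
width: 0.994
```

```bash
python3 - <<'E'
from h import *
a=snap('scene','s4')
cv2.imwrite('pics/c4.png',cv2.resize(a[170:300,190:330],None,fx=4,fy=4,interpolation=2)[:,:,::-1])
print(read_state())
E
```

```text
{'time': 7.95, 'q': array([-3.40622072e-01,  5.20844367e-02,  1.83232616e+00, -3.10384405e-05,
        1.25174211e+00, -3.40524192e-01]), 'joint_vel': array([ 0.00186962,  0.0349583 ,  0.06220846, -0.00123581, -0.0060903 ,
       -0.00010804]), 'joint_torque': array([ 7.84321572e-03, -4.12443745e+01, -3.82860196e+01,  8.51049608e-04,
       -3.06878658e-02, -2.03168247e-05]), 'tool_pos': array([ 0.54245472, -0.16585909,  0.23940719]), 'tcp_rot': array([2.21805655, 2.21786088, 0.00362942]), 'wrist_force': array([-0.06161595, -0.13018661, -0.74145818]), 'torque': array([-0.02538011, -0.0334851 ,  0.01408618]), 'width': 0.998910424572341}
```

View pics/c4.png

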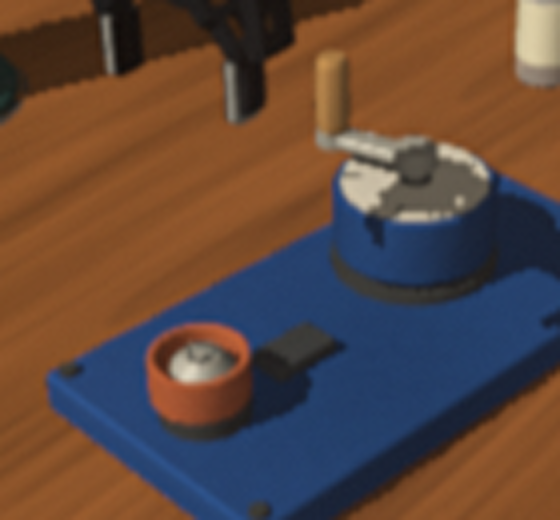

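Bangle is flat on the shoulder. Turning to yaw 0 (tool x=+x, tool y=−y) and going over the handle.

Emit:
play_rows([
  [0,0,0,0.029,85],
  [0,0,0,0.029,85],
  [0,0,0,0.029,85],
  [0,0,0,0.029,85],
  [0,0,0,0.029,85],
])

```text
time: 8.57
tool_pos: [0.5399, -0.1649, 0.2342]
tcp_rot: [-2.973, -1.008, 0.005]
wrist_force: [0.5, -0.8, 0.8]
width: 0.995
```

Emit:
play_rows([
  [0,0,0,0.029,85],
  [0,0,0,0.029,85],
  [0,0,0,0.029,85],
  [0,0,0,0.018,85],
  [0,0,0,0,85],
])

```text
time: 9.2
tool_pos: [0.54, -0.165, 0.2344]
tcp_rot: [-3.141, -0.002, 0.005]
wrist_force: [-0.9, -0.4, -0.6]
width: 0.997
```

Emit:
play_rows([
  [-0.016,-0.051,0,0,85],
  [-0.016,-0.051,0,0,85],
  [-0.016,-0.051,0,0,85],
  [-0.0165,-0.051,0,0,85],
  [0,0,0,0,85],
])

```text
time: 9.82
tool_pos: [0.4749, 0.0414, 0.2354]
tcp_rot: [-3.141, -0.011, 0.003]
wrist_force: [1.0, -0.4, -0.4]
width: 0.995
```

Emit:
play_rows([
  [0,0,0,0,85],
  [0,0,0,0,85],
])

```text
time: 10.07
tool_pos: [0.4769, 0.0376, 0.236]
tcp_rot: [3.141, -0.001, -0.001]
wrist_force: [0.0, -0.1, -0.6]
width: 0.996
```

```bash
python3 - <<'E'
from h import *
a=snap('scene','s5')
cv2.imwrite('pics/c5.png',cv2.resize(a[130:250,220:340],None,fx=4,fy=4,interpolation=2)[:,:,::-1])
for i in range(3): read_camera('top'); s=read_state(); print(s['tool_pos'],s['tcp_rot'],s['wrist_force'])
E
```

```text
[0.47696616 0.03751507 0.23611053] [ 3.14141437e+00 -2.64677591e-03 -4.69946542e-04] [-0.11881045 -0.54633071 -0.48260632]
[0.47693624 0.03759182 0.23611815] [ 3.14144236e+00 -2.61553170e-03 -5.23066140e-04] [0.53061842 0.354989   0.5696678 ]
[0.47689014 0.03769615 0.23615565] [ 3.14148972e+00 -2.58486184e-03 -4.53363648e-04] [0.1937667  0.30762944 1.20211689]
```

View pics/c5.png

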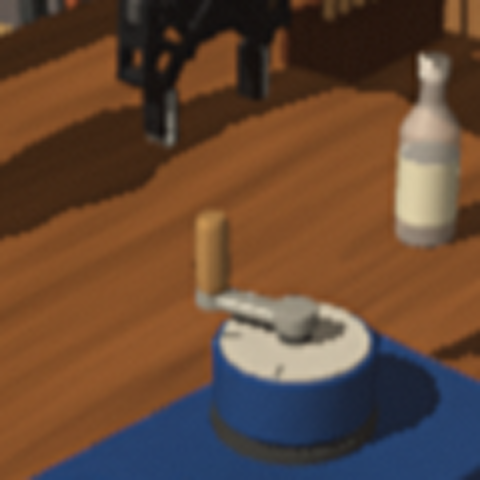

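Emit:
play_rows([
  [0,0,0.03,0,85],
  [0,0,0.03,0,85],
  [0,0,0.025,0,85],
  [0,0,0.015,0,60],
  [0,0,0.005,0,40],
])

```text
time: 10.9
tool_pos: [0.4762, 0.0383, 0.1305]
tcp_rot: [3.142, -0.001, -0.002]
wrist_force: [0.4, 0.4, 0.7]
width: 0.597
```

Emit:
play_rows([
  [0,0,0,0,34],
  [0,0,0,0,34],
  [0,0,0,0,32],
])

```text
time: 11.28
tool_pos: [0.4774, 0.0387, 0.1322]
tcp_rot: [-3.142, 0.0, -0.003]
wrist_force: [0.0, -0.3, -0.8]
width: 0.372
```

Emit:
play_rows([
  [0,0,0,0,26],
  [0,0,0,0,20],
  [0,0,0,0,20],
  [0,0,0,0,20],
  [0,0,0,0,20],
], squeeze=20)

```text
time: 11.9
tool_pos: [0.477, 0.0387, 0.1317]
tcp_rot: [-3.141, 0.0, -0.001]
wrist_force: [-0.0, 1.5, 4.6]
width: 0.271
```

```bash
python3 - <<'E'
from h import *
a=snap('scene','s6')
cv2.imwrite('pics/c6.png',cv2.resize(a[130:250,220:340],None,fx=4,fy=4,interpolation=2)[:,:,::-1])
s=read_state(); print(s['tool_pos'],s['tcp_rot'],s['wrist_force'],s['width'])
E
```

```text
[0.47697393 0.03868342 0.13170332] [-3.14149060e+00  2.00463512e-04 -1.12059596e-03] [-1.2595493   0.35338372  5.70075239] 0.2746592372753312
```

View pics/c6.png

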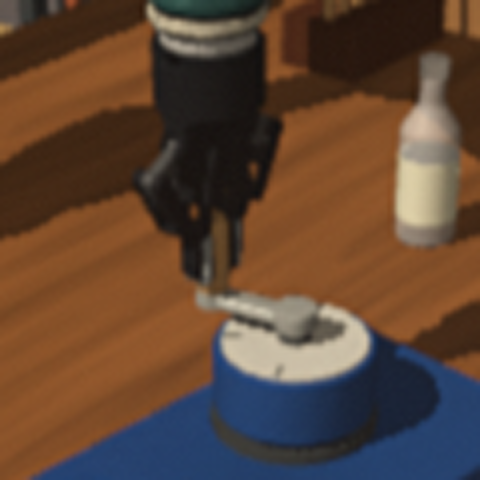

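```bash
cat > gen.py <<'E'
import numpy as np
p0=3.351
def tab(degs,lab=''):   # cumulative degrees, first = start
    a=p0+np.radians(degs); P=np.round(np.c_[np.cos(a),np.sin(a)]*.065,4); d=np.diff(P,axis=0)
    for i in range(0,len(d),5):
        print(lab,degs[i],'->',degs[min(i+5,len(d))],'[' + ', '.join(f'[{r[0]:.4f}, {-r[1]:.4f}, 0, 0, 20]' for r in d[i:i+5])+']')
tab(np.r_[0,1,3,6,10,14,np.arange(18,83,4)],'slow')
tab(np.arange(80,80+361,8),'full')
E
python3 gen.py
```

```text
slow 0 -> 14 [[0.0003, 0.0011, 0, 0, 20], [0.0005, 0.0022, 0, 0, 20], [0.0010, 0.0033, 0, 0, 20], [0.0015, 0.0042, 0, 0, 20], [0.0019, 0.0042, 0, 0, 20]]
slow 14 -> 34 [[0.0021, 0.0040, 0, 0, 20], [0.0024, 0.0038, 0, 0, 20], [0.0027, 0.0037, 0, 0, 20], [0.0029, 0.0035, 0, 0, 20], [0.0031, 0.0033, 0, 0, 20]]
slow 34 -> 54 [[0.0034, 0.0030, 0, 0, 20], [0.0036, 0.0028, 0, 0, 20], [0.0038, 0.0025, 0, 0, 20], [0.0039, 0.0023, 0, 0, 20], [0.0041, 0.0020, 0, 0, 20]]
slow 54 -> 74 [[0.0042, 0.0017, 0, 0, 20], [0.0043, 0.0014, 0, 0, 20], [0.0044, 0.0011, 0, 0, 20], [0.0045, 0.0008, 0, 0, 20], [0.0045, 0.0004, 0, 0, 20]]
slow 74 -> 82 [[0.0045, 0.0002, 0, 0, 20], [0.0045, -0.0002, 0, 0, 20]]
full 80 -> 120 [[0.0090, -0.0010, 0, 0, 20], [0.0088, -0.0022, 0, 0, 20], [0.0084, -0.0034, 0, 0, 20], [0.0078, -0.0045, 0, 0, 20], [0.0072, -0.0056, 0, 0, 20]]
full 120 -> 160 [[0.0063, -0.0065, 0, 0, 20], [0.0053, -0.0074, 0, 0, 20], [0.0043, -0.0080, 0, 0, 20], [0.0031, -0.0085, 0, 0, 20], [0.0019, -0.0089, 0, 0, 20]]
full 160 -> 200 [[0.0006, -0.0090, 0, 0, 20], [-0.0006, -0.0090, 0, 0, 20], [-0.0019, 
[... 346 characters left out ...]
, 20], [-0.0089, 0.0015, 0, 0, 20], [-0.0086, 0.0028, 0, 0, 20]]
full 280 -> 320 [[-0.0082, 0.0040, 0, 0, 20], [-0.0075, 0.0051, 0, 0, 20], [-0.0068, 0.0060, 0, 0, 20], [-0.0058, 0.0070, 0, 0, 20], [-0.0048, 0.0077, 0, 0, 20]]
full 320 -> 360 [[-0.0037, 0.0083, 0, 0, 20], [-0.0025, 0.0087, 0, 0, 20], [-0.0012, 0.0090, 0, 0, 20], [0.0000, 0.0090, 0, 0, 20], [0.0012, 0.0090, 0, 0, 20]]
full 360 -> 400 [[0.0025, 0.0087, 0, 0, 20], [0.0037, 0.0083, 0, 0, 20], [0.0048, 0.0077, 0, 0, 20], [0.0058, 0.0070, 0, 0, 20], [0.0068, 0.0060, 0, 0, 20]]
full 400 -> 440 [[0.0075, 0.0051, 0, 0, 20], [0.0081, 0.0040, 0, 0, 20], [0.0087, 0.0028, 0, 0, 20], [0.0089, 0.0015, 0, 0, 20], [0.0091, 0.0004, 0, 0, 20]]
```

Emit:
play_rows([
  [0.0003,0.0011,0,0,20],
  [0.0005,0.0022,0,0,20],
  [0.001,0.0033,0,0,20],
  [0.0015,0.0042,0,0,20],
  [0.0019,0.0042,0,0,20],
])

```text
time: 12.58
tool_pos: [0.4819, 0.0238, 0.1317]
tcp_rot: [-3.141, 0.0, -0.0]
wrist_force: [-2.0, 1.3, 6.7]
width: 0.277
```

Emit:
play_rows([
  [0.0021,0.004,0,0,20],
  [0.0024,0.0038,0,0,20],
  [0.0027,0.0037,0,0,20],
  [0.0029,0.0035,0,0,20],
  [0.0031,0.0033,0,0,20],
])

```text
time: 13.2
tool_pos: [0.4949, 0.0053, 0.1317]
tcp_rot: [-3.141, 0.0, 0.001]
wrist_force: [-2.4, 0.1, 6.2]
width: 0.273
```

Emit:
play_rows([
  [0.0034,0.003,0,0,20],
  [0.0036,0.0028,0,0,20],
  [0.0038,0.0025,0,0,20],
  [0.0039,0.0023,0,0,20],
  [0.0041,0.002,0,0,20],
])

```text
time: 13.82
tool_pos: [0.5136, -0.0077, 0.1317]
tcp_rot: [3.141, -0.0, -0.001]
wrist_force: [-2.8, -0.8, 6.0]
width: 0.271
```

Emit:
play_rows([
  [0.0041,0.0018,0,0,20],
  [0.0042,0.0016,0,0,20],
  [0.0044,0.0012,0,0,20],
  [0.0045,0.0008,0,0,20],
  [0.0045,0.0004,0,0,20],
])

```text
time: 14.45
tool_pos: [0.5355, -0.0136, 0.1317]
tcp_rot: [3.141, -0.0, -0.001]
wrist_force: [-2.3, -2.4, 5.9]
width: 0.277
```

Emit:
play_rows([
  [0.0067,0.0003,0,0,20],
  [0.009,-0.0008,0,0,20],
  [0.0088,-0.0022,0,0,20],
  [0.0084,-0.0034,0,0,20],
  [0.0078,-0.0045,0,0,20],
])

```text
time: 15.08
tool_pos: [0.5765, -0.0033, 0.1317]
tcp_rot: [3.14, -0.0, -0.0]
wrist_force: [-0.8, -2.1, 6.6]
width: 0.274
```

Emit:
play_rows([
  [0.0072,-0.0056,0,0,20],
  [0.0063,-0.0065,0,0,20],
  [0.0053,-0.0074,0,0,20],
  [0.0043,-0.008,0,0,20],
  [0.0031,-0.0085,0,0,20],
])

```text
time: 15.7
tool_pos: [0.6033, 0.0329, 0.1318]
tcp_rot: [3.14, -0.0, 0.002]
wrist_force: [0.3, -3.2, 5.4]
width: 0.276
```

Emit:
play_rows([
  [0.0019,-0.0089,0,0,20],
  [0.0006,-0.009,0,0,20],
  [-0.0006,-0.009,0,0,20],
  [-0.0019,-0.0089,0,0,20],
  [-0.0031,-0.0085,0,0,20],
])

```text
time: 16.32
tool_pos: [0.6001, 0.0783, 0.1318]
tcp_rot: [3.141, 0.0, 0.003]
wrist_force: [1.7, -1.8, 5.1]
width: 0.274
```

Emit:
play_rows([
  [-0.0043,-0.008,0,0,20],
  [-0.0053,-0.0074,0,0,20],
  [-0.0063,-0.0065,0,0,20],
  [-0.0072,-0.0056,0,0,20],
  [-0.0078,-0.0045,0,0,20],
])

```text
time: 16.95
tool_pos: [0.5688, 0.1104, 0.1317]
tcp_rot: [-3.141, -0.0, -0.003]
wrist_force: [1.5, -2.1, 4.4]
width: 0.273
```

Emit:
play_rows([
  [-0.0084,-0.0033,0,0,20],
  [-0.0088,-0.0021,0,0,20],
  [-0.009,-0.001,0,0,20],
  [-0.0091,0.0004,0,0,20],
  [-0.0089,0.0015,0,0,20],
])

```text
time: 17.58
tool_pos: [0.5267, 0.1151, 0.1318]
tcp_rot: [-3.14, 0.0, -0.01]
wrist_force: [6.3, 0.3, 2.5]
width: 0.273
```

Emit:
play_rows([
  [-0.0086,0.0028,0,0,20],
  [-0.0082,0.004,0,0,20],
  [-0.0075,0.0051,0,0,20],
  [-0.0068,0.006,0,0,20],
  [-0.0058,0.007,0,0,20],
])

```text
time: 18.2
tool_pos: [0.4873, 0.0896, 0.1316]
tcp_rot: [-3.141, 0.0, -0.001]
wrist_force: [2.8, 0.7, 5.2]
width: 0.273
```

Emit:
play_rows([
  [-0.0046,0.0077,0,0,20],
  [-0.0036,0.0083,0,0,20],
  [-0.0025,0.0087,0,0,20],
  [-0.0012,0.009,0,0,20],
  [0.0,0.009,0,0,20],
])

```text
time: 18.82
tool_pos: [0.475, 0.0472, 0.1315]
tcp_rot: [-3.14, 0.001, 0.0]
wrist_force: [2.5, 3.2, 6.4]
width: 0.271
```

Emit:
play_rows([
  [0.0014,0.009,0,0,20],
  [0.0027,0.0087,0,0,20],
  [0.0037,0.0083,0,0,20],
  [0.0048,0.0077,0,0,20],
  [0.0058,0.007,0,0,20],
])

```text
time: 19.45
tool_pos: [0.4927, 0.0065, 0.1315]
tcp_rot: [-3.14, 0.001, 0.004]
wrist_force: [-1.6, 2.8, 8.6]
width: 0.277
```

Emit:
play_rows([
  [0.0068,0.006,0,0,20],
  [0.0075,0.0051,0,0,20],
  [0.0081,0.004,0,0,20],
  [0.0087,0.0028,0,0,20],
  [0.0089,0.0015,0,0,20],
])

```text
time: 20.08
tool_pos: [0.5324, -0.0135, 0.1316]
tcp_rot: [-3.141, 0.001, 0.005]
wrist_force: [-2.7, -1.0, 9.7]
width: 0.272
```

Emit:
play_rows([
  [0.0091,0.0004,0,0,20],
  [0.009,-0.001,0,0,20],
  [0.0088,-0.0022,0,0,20],
  [0.0084,-0.0034,0,0,20],
  [0.0078,-0.0045,0,0,20],
])

```text
time: 20.7
tool_pos: [0.576, -0.0034, 0.1317]
tcp_rot: [3.141, -0.001, -0.003]
wrist_force: [-1.6, -2.4, 8.7]
width: 0.272
```

Emit:
play_rows([
  [0.0072,-0.0056,0,0,20],
  [0.0063,-0.0065,0,0,20],
  [0.0053,-0.0074,0,0,20],
  [0.0043,-0.008,0,0,20],
  [0.0031,-0.0085,0,0,20],
])

```text
time: 21.32
tool_pos: [0.6029, 0.0325, 0.1318]
tcp_rot: [3.14, -0.0, -0.001]
wrist_force: [1.2, -2.5, 7.5]
width: 0.271
```

Emit:
play_rows([
  [0.0019,-0.0089,0,0,20],
  [0.0006,-0.009,0,0,20],
  [-0.0006,-0.009,0,0,20],
  [-0.0019,-0.0089,0,0,20],
  [-0.0031,-0.0085,0,0,20],
])

```text
time: 21.95
tool_pos: [0.6002, 0.0772, 0.1318]
tcp_rot: [3.141, -0.0, 0.001]
wrist_force: [2.5, -1.7, 6.6]
width: 0.276
```

Emit:
play_rows([
  [-0.0043,-0.008,0,0,20],
  [-0.0053,-0.0074,0,0,20],
  [-0.0063,-0.0065,0,0,20],
  [-0.0072,-0.0056,0,0,20],
  [-0.0078,-0.0045,0,0,20],
])

```text
time: 22.58
tool_pos: [0.5692, 0.1096, 0.1317]
tcp_rot: [-3.142, 0.0, -0.001]
wrist_force: [2.5, -1.1, 6.4]
width: 0.273
```

Emit:
play_rows([
  [-0.0084,-0.0034,0,0,20],
  [-0.0088,-0.0022,0,0,20],
  [-0.009,-0.001,0,0,20],
  [-0.0091,0.0004,0,0,20],
  [-0.0089,0.0015,0,0,20],
])

```text
time: 23.2
tool_pos: [0.5271, 0.1148, 0.1318]
tcp_rot: [-3.14, 0.001, -0.009]
wrist_force: [6.4, 1.8, 3.4]
width: 0.27
```

Emit:
play_rows([
  [-0.0086,0.0028,0,0,20],
  [-0.0082,0.004,0,0,20],
  [-0.0075,0.0051,0,0,20],
  [-0.0068,0.006,0,0,20],
  [-0.0058,0.007,0,0,20],
])

```text
time: 23.82
tool_pos: [0.4876, 0.0896, 0.1316]
tcp_rot: [-3.141, 0.001, -0.0]
wrist_force: [2.0, 1.5, 5.7]
width: 0.275
```

Emit:
play_rows([
  [-0.0048,0.0077,0,0,20],
  [-0.0037,0.0083,0,0,20],
  [-0.0025,0.0087,0,0,20],
  [-0.0012,0.009,0,0,20],
  [0.0,0.009,0,0,20],
])

```text
time: 24.45
tool_pos: [0.4751, 0.0472, 0.1315]
tcp_rot: [-3.14, 0.001, 0.001]
wrist_force: [1.6, 3.1, 6.4]
width: 0.277
```

Emit:
play_rows([
  [0.0012,0.009,0,0,20],
  [0.0025,0.0087,0,0,20],
  [0.0037,0.0083,0,0,20],
  [0.0035,0.0056,0,0,20],
  [0.0016,0.002,0,0,20],
])

```text
time: 25.08
tool_pos: [0.4872, 0.0134, 0.1315]
tcp_rot: [-3.14, 0.002, 0.004]
wrist_force: [-1.5, 1.2, 10.3]
width: 0.277
```

Emit:
play_rows([
  [0,0,0,0,20],
  [0,0,0,0,20],
  [0,0,0,0,20],
])

```text
time: 25.45
tool_pos: [0.4872, 0.0134, 0.1315]
tcp_rot: [-3.141, 0.001, 0.003]
wrist_force: [-0.8, -0.0, 8.6]
width: 0.276
```

Emit:
play_rows([
  [0,0,0,0,30],
  [0,0,0,0,45],
  [0,0,0,0,55],
  [0,0,0,0,55],
  [0,0,-0.01,0,55],
])

```text
time: 26.08
tool_pos: [0.4873, 0.0131, 0.1406]
tcp_rot: [-3.142, 0.0, 0.004]
wrist_force: [0.1, 0.6, -1.0]
width: 0.641
```

Emit:
play_rows([
  [0,0,-0.03,0,55],
  [0,0,-0.04,0,55],
  [0,0,-0.04,0,55],
  [0,0,-0.02,0,55],
  [0,0,0,0,55],
])

```text
time: 26.7
tool_pos: [0.4899, 0.0131, 0.2742]
tcp_rot: [3.141, -0.0, 0.009]
wrist_force: [0.3, 0.6, 0.5]
width: 0.644
```

Emit:
play_rows([
  [0,0,0,0,55],
  [0,0,0,0,55],
  [0,0,0,0,55],
])

```text
time: 27.08
tool_pos: [0.4877, 0.0132, 0.27]
tcp_rot: [-3.142, 0.0, 0.003]
wrist_force: [0.5, -0.0, 0.4]
width: 0.648
```

```bash
python3 - <<'E'
from h import *
a=snap('scene','s7');s=read_state();print(s['tool_pos'],s['wrist_force'])
cv2.imwrite('pics/c7.png',cv2.resize(a[110:370,130:430],None,fx=2.3,fy=2.3,interpolation=2)[:,:,::-1])
E
```

```text
[0.4878231  0.01314138 0.27026615] [-0.5331462   0.01207123  0.3012392 ]
```

View pics/c7.png

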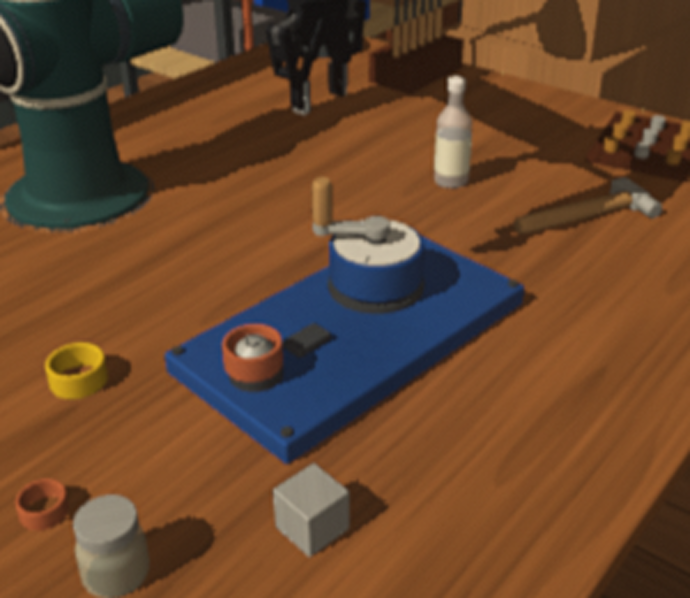

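The bangle is flat on the shoulder at crop (253,355), the handle is free at (322,205) about 26° past its start, and the bystanders haven't moved. Handing in.

```bash
python3 -c "
from workcell import *
print(finish_job())"
```

```text
the job is handed in; nothing more can be done
None
```

The copper bangle is seated flat on the roll's shoulder and released. The handle has been cranked about 746° (roughly 13.0 rad) in one go and let go. The job is handed in at about 27 s; it reported no verdict.

- **Cranking pace:** The first 74° or so was deliberately slow, at about 0.4–0.56 rad/s, so I could feel for the spindle. After that it ran steadily at 1.12 rad/s (about 5.6 s a turn), slowing only after about 736°. I never read the crank, pointer or give joints directly. The pace and angle come from the commanded path and the measured tool positions.
- **Side force:** The wrist forces I read stayed below about 7 N sideways, against the 15 N limit. The highest were about 6.5 N near the cam, close to 272° in each turn. These are readings at the end of each move, about every 0.6 s, so a brief peak between them would not show.
- **Upward force:** The tool also felt a steady upward force of 3–10 N while gripping the handle. I left it alone.
- **Final picture:** The bangle lies flat on the roll, the handle stands free and the gripper is well clear of everything. The spray bottle, jar, block and hammer look unmoved by eye; I did not measure them.

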